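# Switch on the pump line in flow order

## Task

Switch on the pump line in flow order: lightly press down the large round key of the wash pump, then the square key of the tall reagent pump, then the long bar key of the sample pump, each until it stays well down. Leave the cross-shaped key of the standby pump up. Only press the keys: pick nothing up, do not shift the pumps, and leave the vials and glassware standing where they are.

Things in the scene. Friction and masses are not known exactly. Their poses are not given: they have to be found in the camera images.
- wash_pump: wash pump: a loose 0.9 kg white box on rubber feet, 90x90 mm, 55 mm tall, with a large round key, 44 mm across in grey plastic in the middle of its top and a round metal roller head and hose stubs on its front; the only round key; its housing is square in plan. Origin: centre of its underside; z up, -x is its front, which faces the robot within 0.25 rad.
- wash_pump_key_top (a point): centre of the top face of the wash pump's key (moves with the key); 71 mm above the worktop while the key is up, when the key stands 16 mm above the housing.
- wash_pump_key (a joint): travel of the wash pump's key, m: 0 up, 0.010 at its stop. It slides straight down against about 4 N of friction with no spring, stays where it is left, and its pump counts as on from 5 mm down (on at 0.005, so 7 mm is a good press).
- reagent_pump: reagent pump: a loose 0.9 kg white box on rubber feet, 76x76 mm, 85 mm tall (the tallest of the four), with a square key, 28x28 mm in grey plastic in the middle of its top and a round metal roller head and hose stubs on its front; the tallest housing. Origin: centre of its underside; z up, -x is its front, which faces the robot within 0.25 rad.
- reagent_pump_key_top (a point): centre of the top face of the reagent pump's key (moves with the key); 101 mm above the worktop while the key is up, when the key stands 16 mm above the housing.
- reagent_pump_key (a joint): travel of the reagent pump's key, m: 0 up, 0.010 at its stop. It slides straight down against about 4 N of friction with no spring, stays where it is left, and its pump counts as on from 5 mm down (on at 0.005, so 7 mm is a good press).
- sample_pump: sample pump: a loose 0.9 kg white box on rubber feet, 70 mm deep (x), 112 mm wide (y), 50 mm tall, with a long bar key, 20x66 mm, its length along the pump's y in grey plastic in the middle of its top and a round metal roller head and hose stubs on its front; the only wide, low housing. Origin: centre of its underside; z up, -x is its front, which faces the robot within 0.25 rad.
- sample_pump_key_top (a point): centre of the top face of the sample pump's key (moves with the key); 66 mm above the worktop while the key is up, when the key stands 16 mm above the housing.
- sample_pump_key (a joint): travel of the sample pump's key, m: 0 up, 0.010 at its stop. It slides straight down against about 4 N of friction with no spring, stays where it is left, and its pump counts as on from 5 mm down (on at 0.005, so 7 mm is a good press).
- standby_pump: standby pump: a loose 0.9 kg white box on rubber feet, 80x80 mm, 65 mm tall, with a cross-shaped key (plus sign, 48 mm across, arms 16 mm wide) in grey plastic in the middle of its top and a round metal roller head and hose stubs on its front; not part of this job; its key stays up. Origin: centre of its underside; z up, -x is its front, which faces the robot within 0.25 rad.
- standby_pump_key_top (a point): centre of the top face of the standby pump's key (moves with the key); 81 mm above the worktop while the key is up, when the key stands 16 mm above the housing.
- standby_pump_key (a joint): travel of the standby pump's key, m: 0 up, 0.010 at its stop. It slides straight down against about 4 N of friction with no spring, stays where it is left, and its pump counts as on from 5 mm down (on at 0.005, so 7 mm is a good press).
- vial_a: bystander: screw-capped vial, diameter 24 mm, 56 mm tall, standing behind one of the pumps. Loose; origin at the centre of its underside. To be left where it stands.
- vial_b: bystander: screw-capped vial, diameter 24 mm, 56 mm tall, standing in front of one of the pumps. Loose; origin at the centre of its underside. To be left where it stands.
- vial_c: bystander: black-capped vial, diameter 24 mm, 56 mm tall, standing behind one of the pumps. Loose; origin at the centre of its underside. To be left where it stands.
- small_beaker: bystander: small glass beaker, 55x61 mm, 56 mm tall, standing behind one of the pumps. Loose; origin at the centre of its underside. To be left where it stands.
- cylinder: bystander: measuring cylinder on a hexagonal foot, 52x60 mm, 176 mm tall, at the back left. Loose; origin at the centre of its underside. To be left where it stands.
- flask: bystander: volumetric flask with a long neck, diameter 66 mm, 174 mm tall, at the back left. Loose; origin at the centre of its underside. To be left where it stands.

How it is judged:
By the outcome, as a careful person would: the job done as asked, in the order asked, and still so for the second after the job is handed in, with the robot touching nothing.
It also fails if it takes over 51 s, if anything falls off the work surface, if the arm or the gripper's body presses on something with over 40 N, if the wrist force passes 120 N, or if a joint passes its speed limit or range.

## Robot

A 6-joint arm with a two-finger parallel gripper is mounted at the origin on a cart in front of the work surface, level with it; the furniture and walls round the work are solid. World frame = base frame: x ahead of the robot, y to its left, z up, the work surface at z = 0. Lengths are in m, angles in degrees, forces in N, time in s.
With the tool pointing down it reaches from about 0.225 to 0.725 m from the base axis. Payload 3.1 kg.
Tool frame: the origin (TCP) lies at the very end of the fingers, on their centre line; the grasp point (between the pads) lies 19 mm behind it; z points along the fingers, x is the direction in which the jaws open and shut, and the axes are right-handed (so a half turn about z gives the same grasp; the last joint's range is limited). The gripper opens to 85 mm and grips with 20 to 120 N. Pads are 22 mm wide; open, the fingers measure 114 mm over their backs; the gripper's body (76 mm by 85 mm) begins 54 mm behind the grasp point. The pads swing forward as they close: fully open they stand 13 mm farther back than shut.
Start: joints at [66.532, 2.75, 5.684, 92.934, 0, 82.678], TCP at [0.146, 0.504, 0.208] pointing down, gripper open.
Joint ranges: [-166.93, 166.93], [-56.73, 111.36], [-69.38, 81.34], [-121.58, 131.49], [-85.45, 84.26], [-180, 180]. Speed limits (degrees/s): [159.86, 159.86, 180, 180, 180, 180].

## Interface

Orientations are given as a 3x3 rotation matrix whose columns are the frame's x, y, z axes.
In Python, from workcell import arm, eyes, hand_in gives the robot as it stands.
- The arm moves only by the shell command python3 -m inch 'ROWS'. ROWS is JSON, a list of rows, each a list of 3 entries, a list of its own where there are three numbers: the shift along the tool's x, y, z in cm, then the turn, a rotation vector about the tool's x, y, z in rad, then the gripper command: -1 is shut, 1 is fully open, values between are in proportion. A call has 1 to 5 rows; each row shifts and turns the commanded pose from where the row before left it, along the tool's axes as they then stand; what a row does not reach is not made up. A row lasts 1/12 s, in which the tool goes at most 41.7 mm and 7.16 degrees, less where a joint would pass 70% of its speed; a pose out of reach is approached as far as the arm can. A call is refused whole if a number of a shift passes 4.17 or a number of a turn 0.125, either way. A call with a gripper value outside its range is refused whole. The fingers move at their own pace and stop on an object; the grip force is fixed at half the most. Time passes only in rows, so rows that do not move let the fingers close. It gives the time, the measured TCP pose, the force and the opening at its end, in the units of the state.
- arm.observe(): the state, without advancing time (a new reading comes with each control period).
- eyes.grab_frame(name): name is "scene" or "top"; returns the picture (384x512x3 uint8, red, green, blue); there is no depth.
- eyes.camera_model(name): a dict with "camera_matrix" (3x3 intrinsics, pixels), "dist" ([k1, k2, p1, p2, k3] as OpenCV has them; the pictures are not rectified), "rvec" (rotation vector, rad) and "tvec" (3), from world to camera coordinates, as OpenCV has them. Camera axes: x right, y down, z forward; pixel columns grow to the right and rows downward; lengths in m; the calibration is good to about 2 mm. A picture is of the moment at which its call begins. camera_model takes no time and is no camera call.
- hand_in(): hands the job in, once; it reports no verdict.
The state is a dict: "t": time; "qpos": joint angles; "joint_vel": joint speeds; "tau": joint torques, N m; "tcp_pos": TCP position; "tool_rot": TCP orientation; "contact_force": force on the tool from outside, world axes, zero at the start; "torque": the same for the moment, N m; "finger_gap": opening from 0.0 (shut) to 1.0 (fully open).
Only numpy, scipy, OpenCV 4.12 (cv2) and the standard library are available. Lean on these libraries where they do the work, as an engineer would, in place of code of your own. Each camera call takes 0.05 s, during which the arm holds its last target.

## Working session

There is one attempt and no reset: what is moved stays moved. The work goes in short steps, Python scripts to look and compute and a shell command to move; the robot and the scene stay as the last step left them, time stands still between calls to the robot, and variables do not carry over. Pictures are saved under pics/ and viewed, and the job is handed in when it is done.

```bash
ls; mkdir -p pics; python3 - <<'E'
from workcell import arm, eyes
import cv2
print(arm.observe())
for n in ("scene","top"):
    im=eyes.grab_frame(n); cv2.imwrite(f"pics/{n}0.png",im[:,:,::-1]); print(n,eyes.camera_model(n))
E
```

```text
pics
{'t': 0.0, 'qpos': array([6.65351713e+01, 2.79252130e+00, 5.58997383e+00, 9.29339931e+01,
       1.08101583e-03, 8.26797183e+01]), 'joint_vel': array([-0.01616414,  0.04620793,  0.06527201, -0.09389346,  0.00470506,
       -0.00333156]), 'tau': array([ 1.03849314e-03, -3.38778806e+01,  3.20016968e+01,  2.02851469e-02,
       -1.62613655e-04,  4.76315392e-06]), 'tcp_pos': array([0.14569683, 0.50367103, 0.20650627]), 'tool_rot': array([[ 2.78060448e-01,  9.60563092e-01, -9.66216555e-04],
       [ 9.60560676e-01, -2.78061940e-01, -2.17849841e-03],
       [-2.36125322e-03, -3.22355383e-04, -9.99997160e-01]]), 'contact_force': array([-0.52509756,  0.21784251, -0.07140117]), 'torque': array([-0.02957075, -0.02463   ,  0.07240899]), 'finger_gap': 1.0005843595818928}
scene {'camera_matrix': array([[415.25285275,   0.        , 256.47265832],
       [  0.        , 415.25285275, 192.83304566],
       [  0.        ,   0.        ,   1.        ]]), 'dist': array([0.02362202, 0.        , 0.        , 0.        , 0.        ]), 'rvec': array([ 1.95116134, -0.52606555,  0.34281963]), 'tvec': array([-0.43320826,  0.20884943,  0.81182709])}
top {'camera_matrix': array([[347.42541878,   0.        , 256.408978  ],
       [  0.        , 347.42541878, 195.26118285],
       [  0.        ,   0.        ,   1.        ]]), 'dist': array([-0.10821988,  0.        ,  0.        ,  0.        ,  0.        ]), 'rvec': array([ 2.18761931, -2.13620953,  0.13785457]), 'tvec': array([0.04446027, 0.51953163, 1.18272824])}
```

View pics/scene0.png

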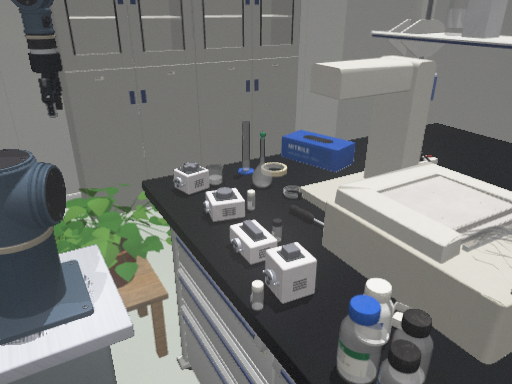

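View pics/top0.png

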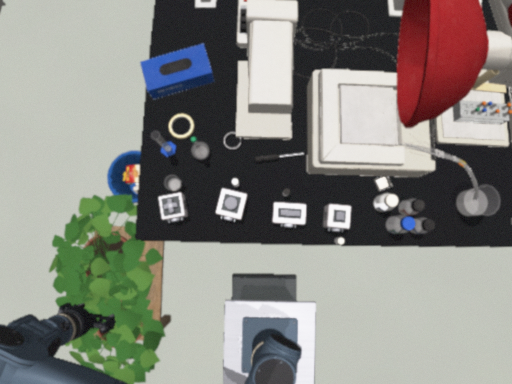

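```bash
python3 - <<'E'
import cv2
a=cv2.imread("pics/top0.png")[170:260,150:370]; cv2.imwrite("pics/topz.png",cv2.resize(a,None,fx=3.6,fy=3.6,interpolation=cv2.INTER_CUBIC))
a=cv2.imread("pics/scene0.png")[155:315,165:325]; cv2.imwrite("pics/scz.png",cv2.resize(a,None,fx=3.7,fy=3.7,interpolation=cv2.INTER_CUBIC))
E
```

```text
(no output)
```

View pics/topz.png

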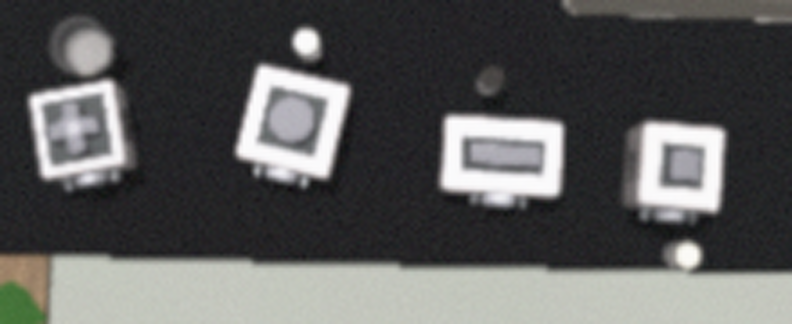

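View pics/scz.png

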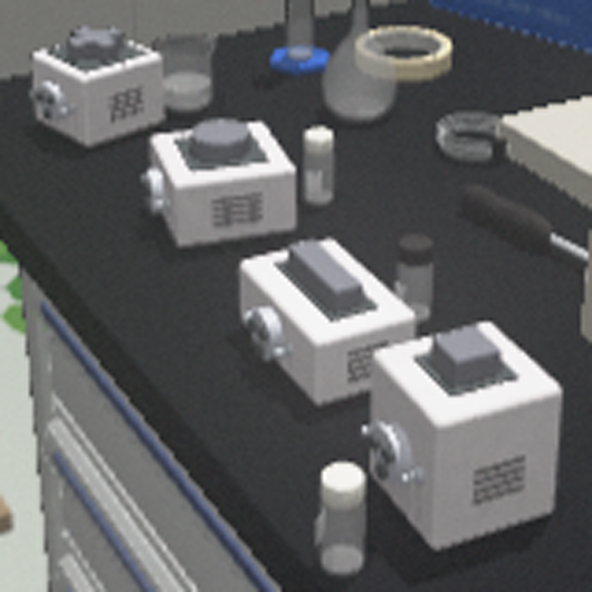

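```bash
cat > h.py <<'E'
import cv2, numpy as np
from workcell import eyes
def ray(n,uv,z):
    m=eyes.camera_model(n); K=m["camera_matrix"]
    p=cv2.undistortPoints(np.array([[uv]],float),K,m["dist"])[0,0]
    R=cv2.Rodrigues(m["rvec"])[0]; c=-R.T@m["tvec"].ravel(); d=R.T@np.array([p[0],p[1],1])
    return c+d*(z-c[2])/d[2]
def proj(n,P):
    m=eyes.camera_model(n)
    return cv2.projectPoints(np.array(P,float).reshape(-1,3),m["rvec"],m["tvec"],m["camera_matrix"],m["dist"])[0][:,0]
E
python3 - <<'E'
from h import *
a=cv2.imread("pics/top0.png"); 
S={'wash':((231.1,202.8),.071,.055),'reagent':((340.3,215.8),.101,.085),'sample':((290.3,212.8),.066,.05),'standby':((170.6,205.3),.081,.065)}
f=4
b=cv2.resize(a,None,fx=f,fy=f,interpolation=cv2.INTER_CUBIC); g=cv2.cvtColor(b,cv2.COLOR_BGR2GRAY)
def up(p): return (np.array(p)-(f-1)/2)/f
for k,(uv,z,zh) in S.items():
    x,y=[int(v*f+1.5) for v in uv]
    print(k,"grey",g[y,x])
    m=((g>105)&(g<195)).astype(np.uint8)
    w=np.zeros_like(m); cv2.circle(w,(x,y),50,1,-1)
    # key: flood component within, restricted inside the dark recess
    r=cv2.floodFill(g.copy(),None,(x,y),255,0,0)
    mm=(abs(g.astype(int)-int(g[y,x]))<30).astype(np.uint8)*w
    n,l,st,ce=cv2.connectedComponentsWithStats(mm,connectivity=4)
    c=ce[l[y,x]]; s=st[l[y,x]]
    print("  key px",up(c),"size",s[2:5]/np.array([f,f,f*f]),"world",ray("top",up(c),z).round(4))
    # housing white
    wm=(g>205).astype(np.uint8); w2=np.zeros_like(m); cv2.circle(w2,(x,y),120,1,-1)
    cs,_=cv2.findContours(wm*w2,cv2.RETR_EXTERNAL,cv2.CHAIN_APPROX_NONE)
    c2=max(cs,key=cv2.contourArea); box=cv2.boxPoints(cv2.minAreaRect(c2))
    W=np.array([ray("top",up(p),zh)[:2] for p in box]); 
    e=W[1]-W[0]; e2=W[2]-W[1]
    print("  housing ctr",W.mean(0).round(4),"sides",np.linalg.norm(e).round(4),np.linalg.norm(e2).round(4),"yaw",((np.degrees(np.arctan2(e[1],e[0]))+45)%90-45).round(1))
for uv,z in (((305,42),.056),((490,80),.056),((687,256),.056)):
    print("vial",ray("top",(150+uv[0]/3.6,170+uv[1]/3.6),z).round(3))
for c in [[.35,.3,.0]]: print(proj("scene",c))
E
```

```text
wash grey 180
  key px [230.44345238 202.48441043] size [ 11.75  11.75 110.25] world [0.4869 0.1439 0.071 ]
  housing ctr [0.4813 0.1447] sides 0.0983 0.088 yaw -12.0
reagent grey 165
  key px [339.76008827 215.34977932] size [12.75  13.    99.125] world [ 0.4498 -0.2191  0.101 ]
  housing ctr [ 0.4496 -0.2198] sides 0.0745 0.0749 yaw -5.0
sample grey 174
  key px [290.00175747 212.36390598] size [ 23.5   11.   142.25] world [ 0.4586 -0.0579  0.066 ]
  housing ctr [ 0.4535 -0.0565] sides 0.0784 0.1108 yaw -2.5
standby grey 224
  key px [169.90495392 204.98675115] size [ 4.      4.25   13.5625] world [0.4724 0.3464 0.081 ]
  housing ctr [0.4722 0.3464] sides 0.0791 0.0788 yaw 11.3
vial [0.561 0.133 0.056]
vial [ 0.528 -0.045  0.056]
vial [ 0.365 -0.234  0.056]
[[159.10275528 201.96152725]]
```

```bash
python3 - <<'E'
from h import *
P=np.array([[.4869,.1439,.071],[.4498,-.2191,.101],[.4586,-.0579,.066]])
q=proj("scene",P); print(q,(q-[165,155])*3.7)
E
python3 -m inch '[[[-1.67,2.85,0],[0,0,0],-1],[[-1.67,2.85,0],[0,0,0],-1],[[-1.67,2.85,0],[0,0,0],-1],[[-1.67,2.85,0],[0,0,0],-1],[[-1.67,2.85,0],[0,0,0],-1]]'
```

```text
[[224.75591833 189.28786524]
 [290.60011742 246.14275462]
 [253.01791746 225.38735952]] [[221.09689783 126.86510139]
 [464.72043445 337.22819209]
 [325.6662946  260.43323022]]
t: 0.52
tcp_pos: [0.2601, 0.3831, 0.2071]
tool_rot: [[0.277, 0.961, -0.001], [0.961, -0.277, -0.001], [-0.001, -0.0, -1.0]]
contact_force: [1.0, -0.0, 0.6]
finger_gap: 0.303
```

```bash
python3 -m inch '[[[-1.67,2.85,0],[0,0,0],-1],[[-1.67,2.85,0],[0,0,0],-1],[[-1.67,2.85,0],[0,0,0],-1],[[-1.67,2.85,0],[0,0,0],-1],[[-1.67,2.85,0],[0,0,0],-1]]'
```

```text
t: 0.93
tcp_pos: [0.3739, 0.2631, 0.2072]
tool_rot: [[0.278, 0.961, -0.001], [0.961, -0.278, -0.0], [-0.0, -0.001, -1.0]]
contact_force: [0.9, 0.6, -0.8]
finger_gap: 0.003
```

```bash
python3 -m inch '[[[-1.67,2.85,1],[0,0,0],-1],[[-1.67,2.85,1],[0,0,0],-1],[[-1.67,2.85,1],[0,0,0],-1],[[-1.67,2.85,1],[0,0,0],-1],[[0,0,0],[0,0,0],-1]]'; python3 -m inch '[[[0,0,0],[0,0,0],-1],[[0,0,0],[0,0,0],-1],[[0,0,0],[0,0,0],-1]]'
```

```text
t: 1.35
tcp_pos: [0.4661, 0.1642, 0.1642]
tool_rot: [[0.284, 0.959, -0.003], [0.959, -0.284, -0.004], [-0.004, -0.002, -1.0]]
contact_force: [-0.6, 1.1, 0.2]
finger_gap: 0.001
t: 1.6
tcp_pos: [0.4637, 0.1696, 0.1681]
tool_rot: [[0.277, 0.961, -0.0], [0.961, -0.277, 0.0], [0.0, -0.0, -1.0]]
contact_force: [1.3, 0.5, -0.1]
finger_gap: 0.002
```

```bash
python3 -m inch '[[[-0.9,1.5,1.5],[0,0,0],-1],[[-0.9,1.45,1.5],[0,0,0],-1],[[0,0,2],[0,0,0],-1],[[0,0,2],[0,0,0],-1],[[0,0,1],[0,0,0],-1]]'; python3 -m inch '[[[0,0,0],[0,0,0],-1],[[0,0,0],[0,0,0],-1],[[0,0,0],[0,0,0],-1]]'; python3 - <<'E'
from h import *
for n in ("top","scene"):
    im=eyes.grab_frame(n)[:,:,::-1]; a=im[170:260,150:370] if n=="top" else im[105:265,165:325]
    cv2.imwrite(f"pics/{n}1.png",cv2.resize(a,None,fx=3.6,fy=3.6,interpolation=cv2.INTER_CUBIC))
E
```

```text
t: 2.02
tcp_pos: [0.4858, 0.1441, 0.0858]
tool_rot: [[0.276, 0.961, -0.003], [0.961, -0.276, -0.0], [-0.001, -0.003, -1.0]]
contact_force: [-0.7, -0.3, -0.7]
finger_gap: -0.002
t: 2.27
tcp_pos: [0.4882, 0.144, 0.0893]
tool_rot: [[0.277, 0.961, 0.002], [0.961, -0.277, 0.0], [0.001, 0.002, -1.0]]
contact_force: [-0.2, -0.0, 0.4]
finger_gap: -0.001
```

View pics/scene1.png

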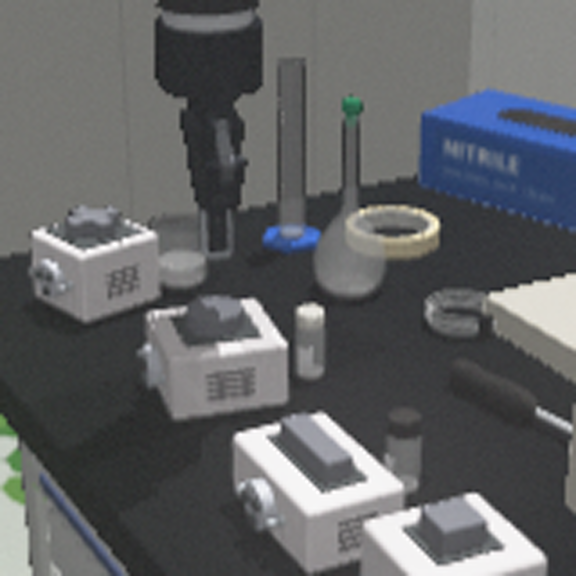

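```bash
python3 - <<'E'
from h import *
q=proj("scene",[[.4882,.144,.0893],[.4882,.144,.11],[.4869,.1439,.071]]); print(q,(q-[165,105])*3.6)
print((proj("top",[[.4882,.144,.0893]])-[150,170])*3.6)
E
```

```text
[[224.98867354 182.94614368]
 [224.77705388 175.79425492]
 [224.75591833 189.28786524]] [[215.95922474 280.60611726]
 [215.19739397 254.85931773]
 [215.121306   303.43631487]]
[[288.24777498 113.50655465]]
```

View pics/top1.png

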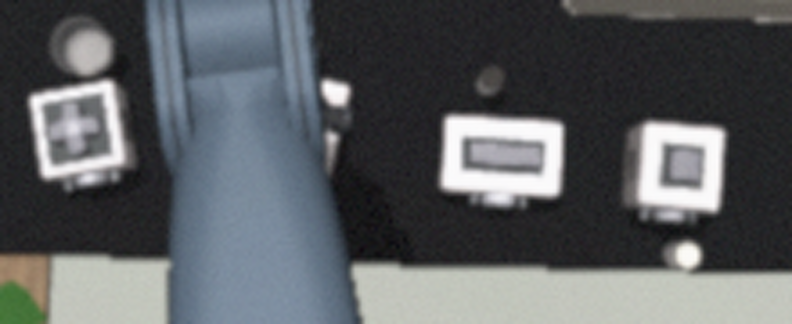

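```bash
python3 -m inch '[[[0,0,0.4],[0,0,0],-1],[[0,0,0.4],[0,0,0],-1],[[0,0,0.4],[0,0,0],-1],[[0,0,0],[0,0,0],-1],[[0,0,0],[0,0,0],-1]]'; python3 - <<'E'
from h import *
for n in ("scene",):
    im=eyes.grab_frame(n)[:,:,::-1]; a=im[145:235,185:285]
    cv2.imwrite(f"pics/{n}2.png",cv2.resize(a,None,fx=6,fy=6,interpolation=cv2.INTER_CUBIC))
E
```

```text
t: 2.78
tcp_pos: [0.4871, 0.1431, 0.075]
tool_rot: [[0.278, 0.961, -0.001], [0.961, -0.278, -0.0], [-0.001, -0.001, -1.0]]
contact_force: [-0.5, 0.8, 1.1]
finger_gap: -0.001
```

View pics/scene2.png

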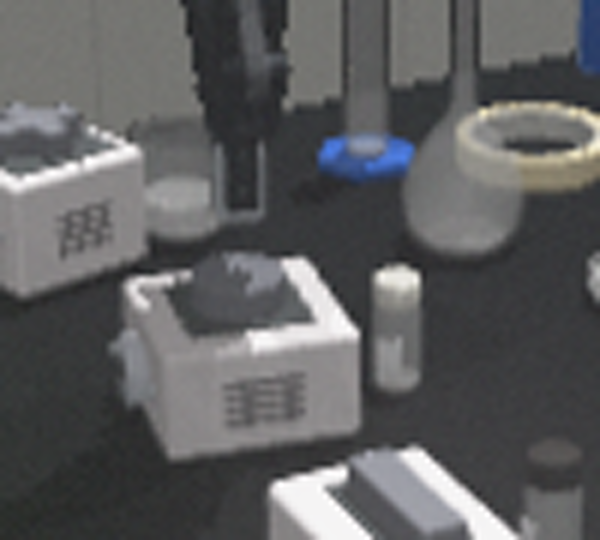

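```bash
python3 -m inch '[[[0,0,0.3],[0,0,0],-1],[[0,0,0.3],[0,0,0],-1],[[0,0,0],[0,0,0],-1],[[0,0,0],[0,0,0],-1]]'
```

```text
t: 3.17
tcp_pos: [0.4873, 0.1432, 0.0693]
tool_rot: [[0.278, 0.961, -0.001], [0.961, -0.278, -0.0], [-0.0, -0.001, -1.0]]
contact_force: [0.2, -0.3, 0.1]
finger_gap: -0.004
```

```bash
python3 -m inch '[[[0,0,0.3],[0,0,0],-1],[[0,0,0],[0,0,0],-1],[[0,0,0],[0,0,0],-1]]'; python3 - <<'E'
from h import *
from workcell import arm
s=arm.observe(); print(s["tcp_pos"],s["contact_force"])
m=eyes.camera_model("scene"); R=cv2.Rodrigues(m["rvec"])[0]; print("cam",-R.T@m["tvec"])
for n in ("scene",):
    im=eyes.grab_frame(n)[:,:,::-1]; a=im[145:235,185:285]
    cv2.imwrite(f"pics/{n}3.png",cv2.resize(a,None,fx=6,fy=6,interpolation=cv2.INTER_CUBIC))
E
```

```text
t: 3.42
tcp_pos: [0.4874, 0.1432, 0.0665]
tool_rot: [[0.278, 0.961, -0.0], [0.961, -0.278, -0.0], [-0.0, -0.0, -1.0]]
contact_force: [0.3, 0.6, -0.0]
finger_gap: -0.007
[0.48740586 0.1432455  0.06647788] [ 3.00062219e-01  5.58697216e-01 -1.26344881e-04]
cam [ 0.04362558 -0.77771806  0.53254308]
```

View pics/scene3.png

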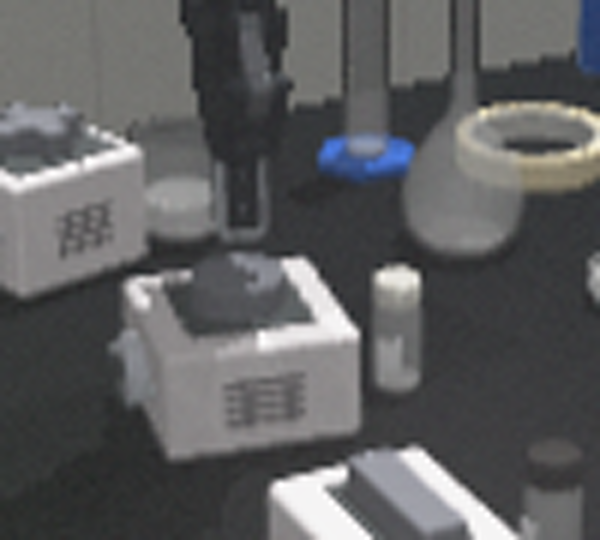

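```bash
python3 - <<'E'
from h import *
P=np.array([0.1457,.5037,.2065]); x=np.array([.278,.96,0])
Q=[P,P+x*.0425,P-x*.0425,P+[0,0,.013]]
print(proj("scene",Q)); print(proj("top",Q))
a=cv2.imread("pics/scene0.png")[40:140,0:110]; b=cv2.imread("pics/top0.png")[270:370,50:160]
c=np.hstack([cv2.resize(i,(396,360),interpolation=cv2.INTER_CUBIC) for i in (a,b)])
cv2.imwrite("pics/start.png",c)
E
```

```text
[[ 58.90278214 125.01747521]
 [ 61.3871903  121.17253408]
 [ 56.25526816 129.11253186]
 [ 57.98508309 120.52040684]]
[[103.09917684 309.35807531]
 [ 90.17865663 304.56881057]
 [116.19754568 314.1408184 ]
 [101.24450596 310.22906746]]
```

View pics/start.png

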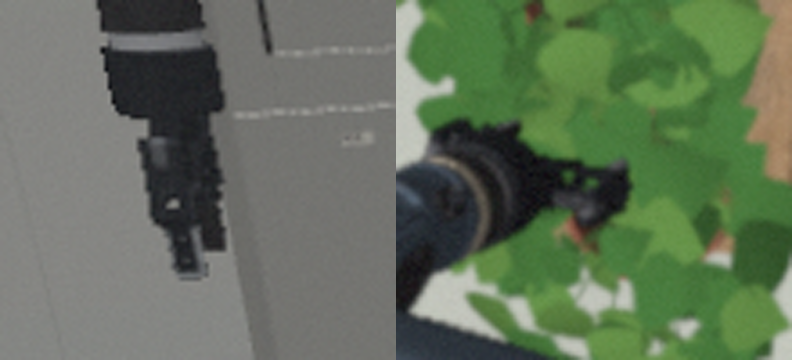

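```bash
for i in 1 2 3; do :; done; python3 -m inch '[[[0,0,0.2],[0,0,0],-1],[[0,0,0.2],[0,0,0],-1],[[0,0,0],[0,0,0],-1],[[0,0,0],[0,0,0],-1]]'; python3 -m inch '[[[0,0,0.2],[0,0,0],-1],[[0,0,0],[0,0,0],-1],[[0,0,0],[0,0,0],-1]]'
```

```text
t: 3.8
tcp_pos: [0.4874, 0.1432, 0.0624]
tool_rot: [[0.278, 0.961, -0.0], [0.961, -0.278, -0.0], [-0.0, -0.0, -1.0]]
contact_force: [0.2, -0.1, -0.3]
finger_gap: 0.0
t: 4.05
tcp_pos: [0.4875, 0.1432, 0.0606]
tool_rot: [[0.278, 0.961, -0.0], [0.961, -0.278, -0.0], [-0.0, -0.0, -1.0]]
contact_force: [-0.2, -0.2, -0.3]
finger_gap: -0.004
```

```bash
python3 - <<'E'
from h import *
im=eyes.grab_frame("scene")[:,:,::-1]; a=im[145:235,185:285]
cv2.imwrite("pics/scene4.png",cv2.resize(a,None,fx=6,fy=6,interpolation=cv2.INTER_CUBIC))
E
```

```text
(no output)
```

View pics/scene4.png

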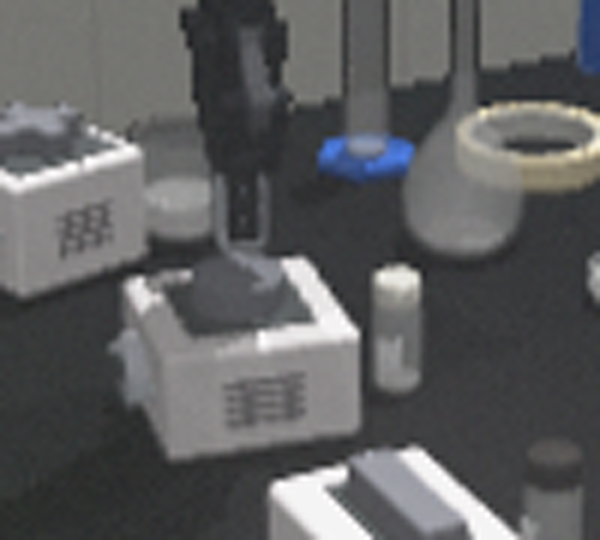

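```bash
python3 -m inch '[[[0,0,0.2],[0,0,0],-1],[[0,0,0.2],[0,0,0],-1],[[0,0,0],[0,0,0],-1],[[0,0,0],[0,0,0],-1]]'; python3 -m inch '[[[0,0,0.2],[0,0,0],-1],[[0,0,0],[0,0,0],-1],[[0,0,0],[0,0,0],-1]]'
```

```text
t: 4.43
tcp_pos: [0.4873, 0.1432, 0.0564]
tool_rot: [[0.278, 0.961, -0.001], [0.961, -0.278, -0.0], [-0.0, -0.001, -1.0]]
contact_force: [-0.2, -0.3, 0.2]
finger_gap: -0.0
t: 4.68
tcp_pos: [0.4874, 0.1432, 0.0545]
tool_rot: [[0.278, 0.961, -0.0], [0.961, -0.278, -0.0], [-0.0, -0.0, -1.0]]
contact_force: [-0.7, -0.4, -0.8]
finger_gap: -0.002
```

```bash
python3 -m inch '[[[0,0,0.1],[0,0,0],-1],[[0,0,0],[0,0,0],-1],[[0,0,0],[0,0,0],-1]]';python3 -m inch '[[[0,0,0.1],[0,0,0],-1],[[0,0,0],[0,0,0],-1],[[0,0,0],[0,0,0],-1]]'
```

```text
t: 4.93
tcp_pos: [0.4875, 0.1432, 0.0537]
tool_rot: [[0.278, 0.961, -0.0], [0.961, -0.278, -0.0], [-0.0, -0.0, -1.0]]
contact_force: [1.0, 0.8, -0.5]
finger_gap: 0.003
t: 5.18
tcp_pos: [0.4875, 0.1432, 0.0526]
tool_rot: [[0.278, 0.961, -0.0], [0.961, -0.278, -0.0], [-0.0, -0.0, -1.0]]
contact_force: [-0.5, 0.1, -0.6]
finger_gap: -0.003
```

```bash
python3 -m inch '[[[0,0,0.1],[0,0,0],-1],[[0,0,0],[0,0,0],-1],[[0,0,0],[0,0,0],-1]]';python3 -m inch '[[[0,0,0.1],[0,0,0],-1],[[0,0,0],[0,0,0],-1],[[0,0,0],[0,0,0],-1]]'; python3 - <<'E'
from h import *
im=eyes.grab_frame("scene")[:,:,::-1]; a=im[145:235,185:285]
cv2.imwrite("pics/scene5.png",cv2.resize(a,None,fx=6,fy=6,interpolation=cv2.INTER_CUBIC))
E
```

```text
t: 5.43
tcp_pos: [0.4875, 0.1432, 0.0516]
tool_rot: [[0.278, 0.961, -0.0], [0.961, -0.278, -0.0], [-0.0, -0.0, -1.0]]
contact_force: [0.1, -0.3, -0.2]
finger_gap: 0.003
t: 5.68
tcp_pos: [0.4875, 0.1432, 0.0506]
tool_rot: [[0.278, 0.961, -0.0], [0.961, -0.278, -0.0], [-0.0, -0.0, -1.0]]
contact_force: [-0.2, 0.3, 0.4]
finger_gap: 0.002
```

View pics/scene5.png

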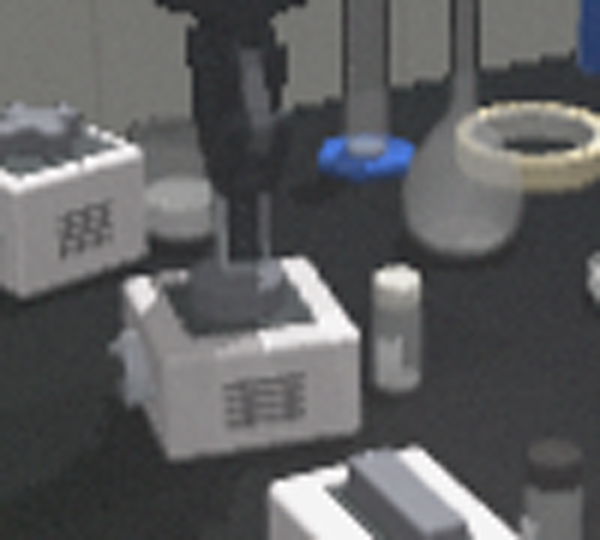

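```bash
python3 -m inch '[[[0,0,0.1],[0,0,0],-1],[[0,0,0],[0,0,0],-1],[[0,0,0],[0,0,0],-1]]';python3 -m inch '[[[0,0,0.1],[0,0,0],-1],[[0,0,0],[0,0,0],-1]]'; python3 - <<'E'
from h import *
from workcell import arm
s=arm.observe(); print(s["contact_force"],s["torque"],s["tau"])
im=eyes.grab_frame("scene")[:,:,::-1]; a=im[165:215,200:250]
b=cv2.imread("pics/scene0.png")[165:215,200:250]
cv2.imwrite("pics/scene6.png",np.hstack([cv2.resize(i,None,fx=8,fy=8,interpolation=cv2.INTER_CUBIC) for i in (a,b)]))
E
```

```text
t: 5.98
tcp_pos: [0.4875, 0.1432, 0.0496]
tool_rot: [[0.278, 0.961, -0.0], [0.961, -0.278, -0.0], [-0.0, -0.0, -1.0]]
contact_force: [-0.8, -0.4, 0.2]
finger_gap: 0.002
t: 6.15
tcp_pos: [0.4875, 0.1432, 0.0486]
tool_rot: [[0.278, 0.961, -0.0], [0.961, -0.278, -0.0], [-0.0, -0.0, -1.0]]
contact_force: [-0.2, 0.3, -0.6]
finger_gap: 0.002
[-0.20018396  0.34159108 -0.63084522] [-0.00022948 -0.00413582  0.00975752] [-3.75525939e-03 -3.26900375e+01  3.15516365e+01 -3.73875943e-02
 -1.44981932e-04 -1.15751300e-05]
```

View pics/scene6.png

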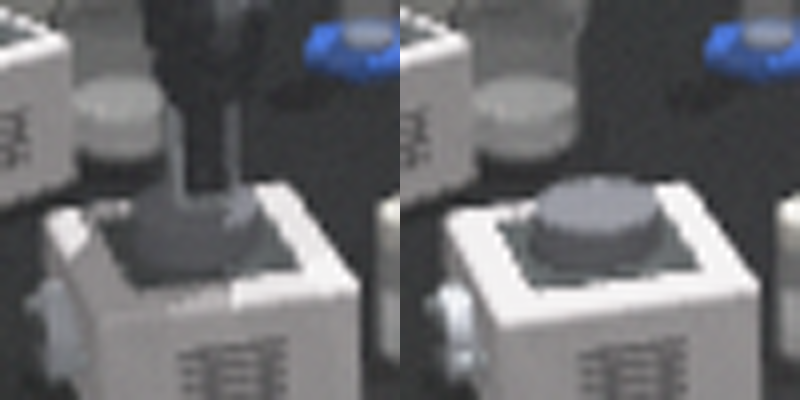

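```bash
python3 -m inch '[[[0,0,0.1],[0,0,0],-1],[[0,0,0],[0,0,0],-1]]'|grep -E "tcp|force";python3 -m inch '[[[0,0,0.1],[0,0,0],-1],[[0,0,0],[0,0,0],-1]]'|grep -E "tcp|force"
```

```text
tcp_pos: [0.4874, 0.1432, 0.0475]
contact_force: [-0.2, -0.4, 0.3]
tcp_pos: [0.4876, 0.1432, 0.047]
contact_force: [-0.5, -0.5, 2.0]
```

```bash
python3 -m inch '[[[0,0,0.1],[0,0,0],-1],[[0,0,0],[0,0,0],-1]]'|grep -E "tcp|force";python3 -m inch '[[[0,0,0.1],[0,0,0],-1],[[0,0,0],[0,0,0],-1]]'|grep -E "tcp|force"; python3 - <<'E'
from h import *
im=eyes.grab_frame("scene")[:,:,::-1]; a=im[165:215,200:250]
b=cv2.imread("pics/scene0.png")[165:215,200:250]
cv2.imwrite("pics/scene7.png",np.hstack([cv2.resize(i,None,fx=8,fy=8,interpolation=cv2.INTER_CUBIC) for i in (a,b)]))
E
```

```text
tcp_pos: [0.4876, 0.1433, 0.0461]
contact_force: [-1.8, -0.7, 3.5]
tcp_pos: [0.4876, 0.1433, 0.0448]
contact_force: [-1.2, -0.2, 3.6]
```

View pics/scene7.png

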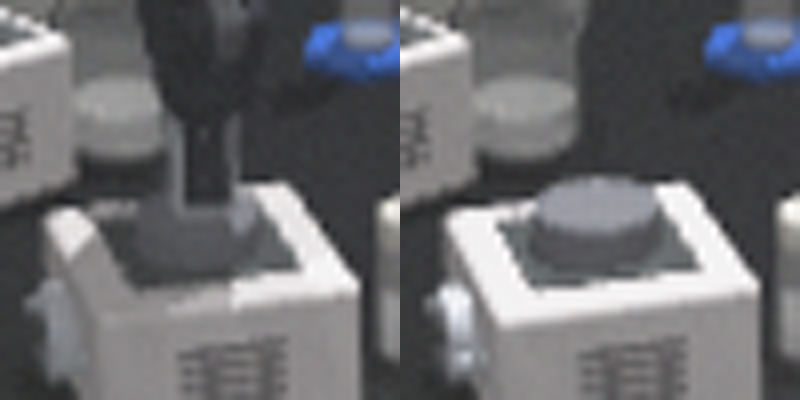

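```bash
python3 -m inch '[[[0,0,0.1],[0,0,0],-1],[[0,0,0.1],[0,0,0],-1],[[0,0,0],[0,0,0],-1]]'|grep -E "tcp|force";python3 -m inch '[[[0,0,0.1],[0,0,0],-1],[[0,0,0.1],[0,0,0],-1],[[0,0,0],[0,0,0],-1]]'|grep -E "tcp|force"
```

```text
tcp_pos: [0.4876, 0.1433, 0.0425]
contact_force: [-1.6, 0.0, 3.4]
tcp_pos: [0.4876, 0.1433, 0.0404]
contact_force: [-0.7, 0.1, 2.4]
```

```bash
python3 -m inch '[[[0,0,0.1],[0,0,0],-1],[[0,0,0],[0,0,0],-1],[[0,0,0],[0,0,0],-1]]'|grep -E "tcp|force"
```

```text
tcp_pos: [0.4876, 0.1432, 0.0395]
contact_force: [-0.9, -0.6, 3.5]
```

```bash
python3 -m inch '[[[0,0,-0.5],[0,0,0],-1],[[0,0,-1.5],[0,0,0],-1],[[0,0,-2],[0,0,0],-1],[[0,0,-2],[0,0,0],-1],[[0,0,-2],[0,0,0],-1]]'; python3 -m inch '[[[-1.5,0.27,-1],[0,0,0],-1],[[-3,0.54,0],[0,0,0],-1],[[-3,0.54,0],[0,0,0],-1],[[-3,0.54,0],[0,0,0],-1],[[-3,0.54,0],[0,0,0],-1]]'
```

```text
t: 8.08
tcp_pos: [0.4875, 0.1432, 0.1201]
tool_rot: [[0.278, 0.961, -0.0], [0.961, -0.278, -0.0], [-0.0, -0.0, -1.0]]
contact_force: [0.3, -0.4, 0.3]
finger_gap: -0.004
t: 8.5
tcp_pos: [0.4735, 0.0057, 0.1298]
tool_rot: [[0.277, 0.961, 0.001], [0.961, -0.277, -0.0], [0.0, 0.001, -1.0]]
contact_force: [1.0, -0.1, -0.5]
finger_gap: -0.001
```

```bash
python3 -m inch '[[[-3,0.54,0],[0,0,0],-1],[[-3,0.54,0],[0,0,0],-1],[[-3,0.54,0],[0,0,0],-1],[[-3,0.54,0],[0,0,0],-1],[[-3,0.54,0],[0,0,0],-1]]'; python3 -m inch '[[[-3,0.54,0],[0,0,0],-1],[[-2,0.36,0],[0,0,0],-1],[[0,0,0],[0,0,0],-1],[[0,0,0],[0,0,0],-1],[[0,0,0],[0,0,0],-1]]'; python3 - <<'E'
from h import *
im=eyes.grab_frame("scene")[:,:,::-1]; a=im[165:225,190:250]
b=cv2.imread("pics/scene0.png")[165:225,190:250]
cv2.imwrite("pics/scene8.png",np.hstack([cv2.resize(i,None,fx=6.5,fy=6.5,interpolation=cv2.INTER_CUBIC) for i in (a,b)]))
im=eyes.grab_frame("top")[:,:,::-1]; a=im[170:260,150:370]
cv2.imwrite("pics/top8.png",cv2.resize(a,None,fx=3.6,fy=3.6,interpolation=cv2.INTER_CUBIC))
E
```

```text
t: 8.92
tcp_pos: [0.4575, -0.1463, 0.1296]
tool_rot: [[0.278, 0.961, 0.001], [0.961, -0.278, -0.0], [-0.0, 0.001, -1.0]]
contact_force: [1.0, 0.3, -0.0]
finger_gap: 0.001
t: 9.33
tcp_pos: [0.4523, -0.1948, 0.1295]
tool_rot: [[0.278, 0.961, -0.0], [0.961, -0.278, 0.001], [0.001, -0.0, -1.0]]
contact_force: [-0.2, -0.2, -0.0]
finger_gap: 0.002
```

View pics/scene8.png

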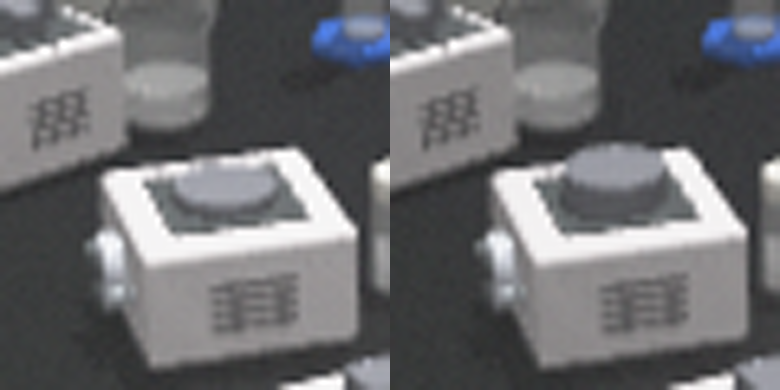

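View pics/top8.png

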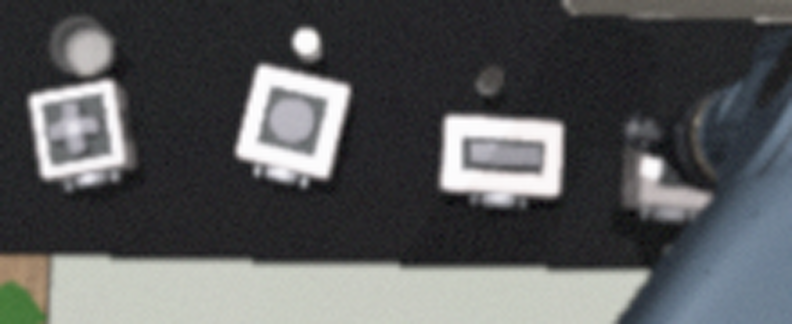

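```bash
python3 -m inch '[[[-1.2,0.22,0],[0,0,0],-1],[[-1.2,0.22,0.5],[0,0,0],-1],[[0,0,1.2],[0,0,0],-1],[[0,0,1],[0,0,0],-1],[[0,0,0.7],[0,0,0],-1]]'; python3 -m inch '[[[0,0,0],[0,0,0],-1],[[0,0,0],[0,0,0],-1]]'; python3 - <<'E'
from h import *
im=eyes.grab_frame("scene")[:,:,::-1]; a=im[220:300,255:335]
b=cv2.imread("pics/scene0.png")[220:300,255:335]
cv2.imwrite("pics/scene9.png",np.hstack([cv2.resize(i,None,fx=5,fy=5,interpolation=cv2.INTER_CUBIC) for i in (a,b)]))
E
```

```text
t: 9.85
tcp_pos: [0.4488, -0.219, 0.0933]
tool_rot: [[0.279, 0.96, -0.002], [0.96, -0.279, 0.002], [0.001, -0.003, -1.0]]
contact_force: [0.2, 0.5, -0.6]
finger_gap: -0.0
t: 10.02
tcp_pos: [0.449, -0.2188, 0.0943]
tool_rot: [[0.278, 0.961, -0.002], [0.961, -0.278, 0.002], [0.001, -0.003, -1.0]]
contact_force: [-0.0, -0.2, -0.4]
finger_gap: 0.002
```

View pics/scene9.png

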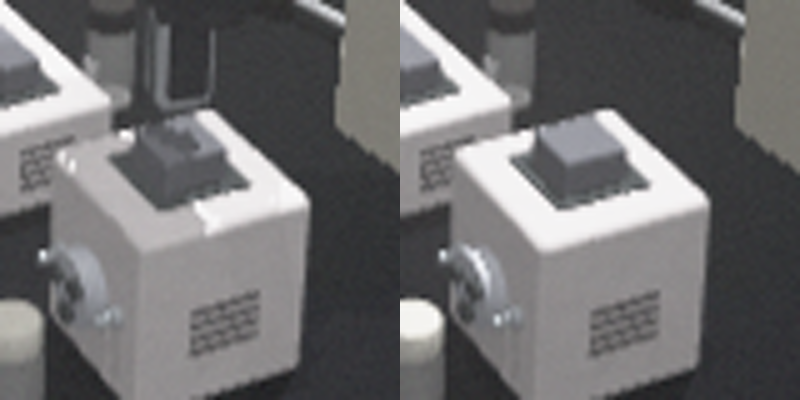

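```bash
python3 -m inch '[[[0,0,0.5],[0,0,0],-1],[[0,0,0.4],[0,0,0],-1],[[0,0,0.3],[0,0,0],-1],[[0,0,0],[0,0,0],-1],[[0,0,0],[0,0,0],-1]]'|grep -E "tcp|force"; python3 -m inch '[[[0,0,0.2],[0,0,0],-1],[[0,0,0],[0,0,0],-1],[[0,0,0],[0,0,0],-1]]'|grep -E "tcp|force"; python3 -m inch '[[[0,0,0.1],[0,0,0],-1],[[0,0,0],[0,0,0],-1],[[0,0,0],[0,0,0],-1]]'|grep -E "tcp|force"
```

```text
tcp_pos: [0.4497, -0.2194, 0.0835]
contact_force: [1.0, 0.6, 0.7]
tcp_pos: [0.4499, -0.2196, 0.0817]
contact_force: [-0.7, 0.3, -1.5]
tcp_pos: [0.4499, -0.2196, 0.0807]
contact_force: [-0.6, 0.8, 0.2]
```

```bash
python3 -m inch '[[[0,0,0.1],[0,0,0],-1],[[0,0,0],[0,0,0],-1],[[0,0,0],[0,0,0],-1]]'|grep -E "tcp|force";  python3 -m inch '[[[0,0,0.1],[0,0,0],-1],[[0,0,0],[0,0,0],-1],[[0,0,0],[0,0,0],-1]]'|grep -E "tcp|force"
```

```text
tcp_pos: [0.4498, -0.2195, 0.0796]
contact_force: [-0.5, -1.0, 0.3]
tcp_pos: [0.4498, -0.2195, 0.0786]
contact_force: [1.1, 0.2, -0.4]
```

```bash
python3 -m inch '[[[0,0,0.1],[0,0,0],-1],[[0,0,0],[0,0,0],-1],[[0,0,0],[0,0,0],-1]]'|grep -E "tcp|force";  python3 -m inch '[[[0,0,0.1],[0,0,0],-1],[[0,0,0],[0,0,0],-1],[[0,0,0],[0,0,0],-1]]'|grep -E "tcp|force"; python3 -m inch '[[[0,0,0.1],[0,0,0],-1],[[0,0,0],[0,0,0],-1],[[0,0,0],[0,0,0],-1]]'|grep -E "tcp|force"
```

```text
tcp_pos: [0.4498, -0.2195, 0.0776]
contact_force: [-0.4, -0.6, -0.3]
tcp_pos: [0.45, -0.2196, 0.0771]
contact_force: [-0.2, 0.2, 3.2]
tcp_pos: [0.45, -0.2196, 0.076]
contact_force: [-1.3, 0.1, 3.8]
```

```bash
python3 -m inch '[[[0,0,0.1],[0,0,0],-1],[[0,0,0.1],[0,0,0],-1],[[0,0,0.1],[0,0,0],-1],[[0,0,0],[0,0,0],-1]]'|grep -E "tcp|force";  python3 -m inch '[[[0,0,0.1],[0,0,0],-1],[[0,0,0.1],[0,0,0],-1],[[0,0,0],[0,0,0],-1]]'|grep -E "tcp|force"; python3 -m inch '[[[0,0,0.1],[0,0,0],-1],[[0,0,0],[0,0,0],-1],[[0,0,0],[0,0,0],-1]]'|grep -E "tcp|force"
```

```text
tcp_pos: [0.45, -0.2196, 0.0725]
contact_force: [0.6, 0.9, 2.7]
tcp_pos: [0.45, -0.2196, 0.0705]
contact_force: [-1.2, 0.1, 3.1]
tcp_pos: [0.45, -0.2196, 0.0696]
contact_force: [0.3, 1.0, 2.8]
```

```bash
python3 -m inch '[[[0,0,-0.5],[0,0,0],-1],[[0,0,-1.5],[0,0,0],-1],[[0,0,-2],[0,0,0],-1],[[0,0,-1],[0,0,0],-1],[[0,0,0],[0,0,0],-1]]'; python3 -m inch '[[[2.16,-0.5,0],[0,0,0],-1],[[3.4,-0.79,0],[0,0,0],-1],[[3.4,-0.79,0],[0,0,0],-1],[[3.4,-0.79,0],[0,0,0],-1],[[3.4,-0.79,0],[0,0,0],-1]]'; python3 -m inch '[[[0,0,1],[0,0,0],-1],[[0,0,1.5],[0,0,0],-1],[[0,0,1],[0,0,0],-1],[[0,0,0],[0,0,0],-1],[[0,0,0],[0,0,0],-1]]'; python3 - <<'E'
from h import *
im=eyes.grab_frame("scene")[:,:,::-1]; a=im[200:300,225:325]
b=cv2.imread("pics/scene0.png")[200:300,225:325]
cv2.imwrite("pics/scene10.png",np.hstack([cv2.resize(i,None,fx=4,fy=4,interpolation=cv2.INTER_CUBIC) for i in (a,b)]))
E
```

```text
t: 13.48
tcp_pos: [0.4515, -0.2207, 0.1224]
tool_rot: [[0.278, 0.961, 0.004], [0.961, -0.278, -0.003], [-0.002, 0.005, -1.0]]
contact_force: [-0.4, 0.0, 0.8]
finger_gap: -0.002
t: 13.9
tcp_pos: [0.4579, -0.0565, 0.1185]
tool_rot: [[0.279, 0.96, -0.001], [0.96, -0.279, 0.0], [0.0, -0.001, -1.0]]
contact_force: [0.7, -0.4, 0.2]
finger_gap: 0.002
t: 14.32
tcp_pos: [0.4573, -0.0582, 0.0832]
tool_rot: [[0.279, 0.96, -0.003], [0.96, -0.279, 0.001], [-0.0, -0.003, -1.0]]
contact_force: [0.3, 0.3, 1.0]
finger_gap: -0.001
```

View pics/scene10.png

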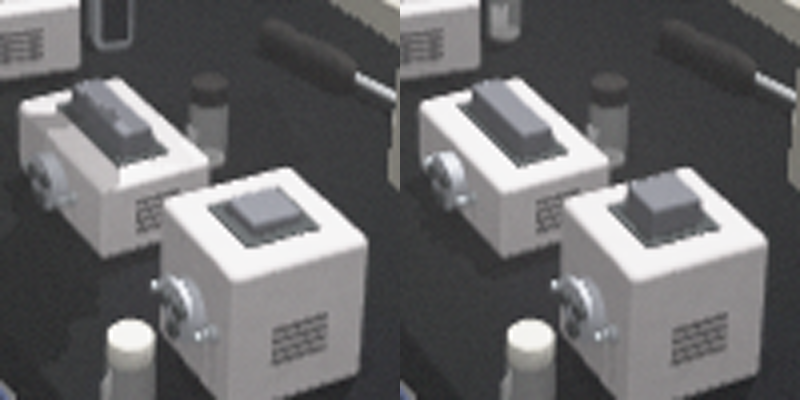

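```bash
python3 -m inch '[[[0,0,1],[0,0,0],-1],[[0,0,1],[0,0,0],-1],[[0,0,0.8],[0,0,0],-1],[[0,0,0],[0,0,0],-1],[[0,0,0],[0,0,0],-1]]'; python3 -m inch '[[[0,0,0.4],[0,0,0],-1],[[0,0,0.2],[0,0,0],-1],[[0,0,0],[0,0,0],-1],[[0,0,0],[0,0,0],-1]]'|grep -E "tcp|force"; python3 - <<'E'
from h import *
im=eyes.grab_frame("scene")[:,:,::-1]; a=im[200:260,225:295]
b=cv2.imread("pics/scene0.png")[200:260,225:295]
cv2.imwrite("pics/scene11.png",np.hstack([cv2.resize(i,None,fx=5.6,fy=5.6,interpolation=cv2.INTER_CUBIC) for i in (a,b)]))
E
```

```text
t: 14.78
tcp_pos: [0.4576, -0.0579, 0.0556]
tool_rot: [[0.278, 0.96, -0.002], [0.96, -0.278, 0.001], [0.0, -0.002, -1.0]]
contact_force: [0.3, 0.2, 0.2]
finger_gap: -0.001
tcp_pos: [0.4586, -0.058, 0.0508]
contact_force: [-0.6, 0.2, -0.0]
```

View pics/scene11.png

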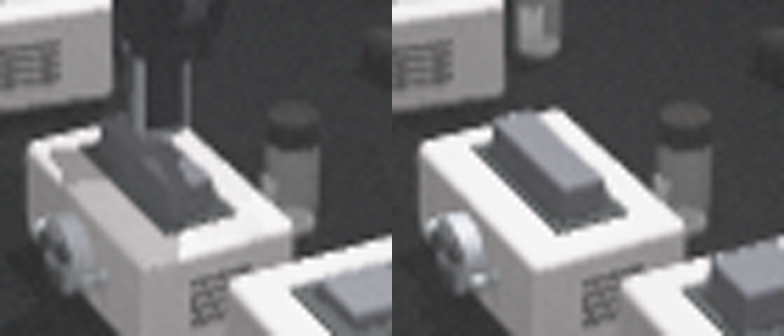

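```bash
python3 -m inch '[[[0,0,0.3],[0,0,0],-1],[[0,0,0.3],[0,0,0],-1],[[0,0,0],[0,0,0],-1],[[0,0,0],[0,0,0],-1]]'|grep -E "tcp|force"; python3 -m inch '[[[0,0,0.1],[0,0,0],-1],[[0,0,0],[0,0,0],-1],[[0,0,0],[0,0,0],-1]]'|grep -E "tcp|force"; python3 -m inch '[[[0,0,0.1],[0,0,0],-1],[[0,0,0],[0,0,0],-1],[[0,0,0],[0,0,0],-1]]'|grep -E "tcp|force"; python3 -m inch '[[[0,0,0.1],[0,0,0],-1],[[0,0,0],[0,0,0],-1],[[0,0,0],[0,0,0],-1]]'|grep -E "tcp|force"
```

```text
tcp_pos: [0.4582, -0.0579, 0.0443]
contact_force: [0.6, -0.7, -0.1]
tcp_pos: [0.4586, -0.058, 0.0437]
contact_force: [-0.4, -0.0, -0.5]
tcp_pos: [0.4585, -0.058, 0.0427]
contact_force: [1.0, -0.5, 0.2]
tcp_pos: [0.4587, -0.0581, 0.042]
contact_force: [-0.7, 0.0, 2.8]
```

Contact at about 0.0422, as expected. I'll press to about 0.0345.

```bash
python3 -m inch '[[[0,0,0.1],[0,0,0],-1],[[0,0,0.1],[0,0,0],-1],[[0,0,0.1],[0,0,0],-1],[[0,0,0],[0,0,0],-1]]'|grep -E "tcp|force";  python3 -m inch '[[[0,0,0.1],[0,0,0],-1],[[0,0,0.1],[0,0,0],-1],[[0,0,0],[0,0,0],-1]]'|grep -E "tcp|force"; python3 -m inch '[[[0,0,0.1],[0,0,0],-1],[[0,0,0.1],[0,0,0],-1],[[0,0,0],[0,0,0],-1],[[0,0,0],[0,0,0],-1]]'|grep -E "tcp|force"
```

```text
tcp_pos: [0.4587, -0.0581, 0.0387]
contact_force: [-1.1, 0.0, 3.2]
tcp_pos: [0.4587, -0.058, 0.0366]
contact_force: [-0.5, -0.6, 2.8]
tcp_pos: [0.4587, -0.058, 0.0345]
contact_force: [-0.2, 0.5, 2.0]
```

```bash
python3 -m inch '[[[0,0,-0.5],[0,0,0],-1],[[0,0,-2],[0,0,0],-1],[[0,0,-3],[0,0,0],-1],[[0,0,-3],[0,0,0],-1],[[0,0,-3],[0,0,0],-1]]'; python3 -m inch '[[[0,-2.5,-1],[0,0,0],-1],[[0,-3,-1],[0,0,0],-1],[[0,-3,-1],[0,0,0],-1],[[0,-3,0],[0,0,0],-1],[[0,-2,0],[0,0,0],-1]]';python3 -m inch '[[[0,0,0],[0,0,0],-1],[[0,0,0],[0,0,0],-1],[[0,0,0],[0,0,0],-1]]'; python3 - <<'E'
from h import *
im=eyes.grab_frame("scene")[:,:,::-1]; a=im[155:315,165:325]
b=cv2.imread("pics/scene0.png")[155:315,165:325]
cv2.imwrite("pics/scene12.png",np.hstack([cv2.resize(i,None,fx=2.5,fy=2.5,interpolation=cv2.INTER_CUBIC) for i in (a,b)]))
im=eyes.grab_frame("top")[:,:,::-1]; a=im[130:260,140:360]; b=cv2.imread("pics/top0.png")[130:260,140:360]
cv2.imwrite("pics/top12.png",np.vstack([cv2.resize(i,None,fx=2.3,fy=2.3,interpolation=cv2.INTER_CUBIC) for i in (a,b)]))
E
```

```text
t: 17.58
tcp_pos: [0.4577, -0.0578, 0.1501]
tool_rot: [[0.278, 0.961, -0.002], [0.961, -0.278, 0.001], [-0.0, -0.002, -1.0]]
contact_force: [0.3, 0.3, 0.2]
finger_gap: -0.004
t: 18.0
tcp_pos: [0.327, -0.0199, 0.1803]
tool_rot: [[0.278, 0.961, 0.0], [0.961, -0.278, -0.0], [0.0, 0.0, -1.0]]
contact_force: [0.4, -0.0, 0.7]
finger_gap: -0.003
t: 18.25
tcp_pos: [0.3293, -0.0206, 0.1796]
tool_rot: [[0.278, 0.961, 0.001], [0.961, -0.278, -0.0], [-0.0, 0.001, -1.0]]
contact_force: [0.8, 0.1, -0.5]
finger_gap: 0.001
```

View pics/scene12.png

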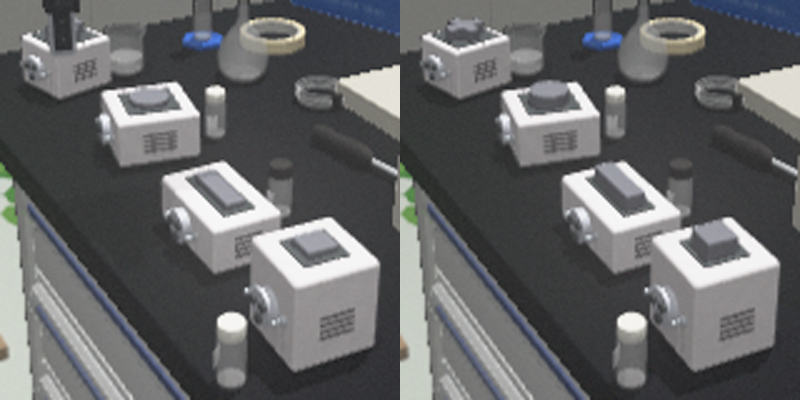

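View pics/top12.png

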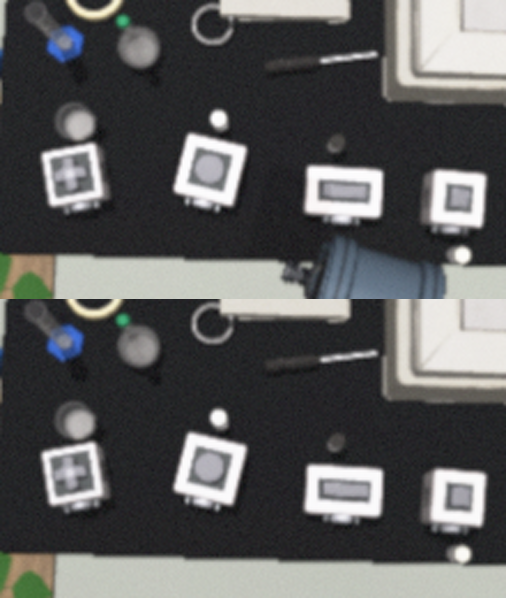

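All three keys are down, nothing has moved, and the arm is clear. The standby key was never approached, and in the scene view the gripper only hides it by line of sight.

```bash
python3 -c "
from workcell import hand_in; print(hand_in())"
```

```text
the job is handed in; nothing more can be done
None
```

I pressed the three keys in the order asked, with the gripper shut, and handed the job in at about 18 s of the 51 s allowed. First the wash pump's round key, then the reagent pump's square key, then the sample pump's bar key.

**Presses:** I took each key about 7.7 mm down from first contact. The contact force read no more than about 4 N. The 7.7 mm comes from the change in the reported tool height after contact, not from a direct reading of the keys.

**Last checks:** Before-and-after pictures from both cameras show all three keys well down. The pumps, vials and glassware stand where they were. The arm was lifted clear and the contact force read about zero. In the last scene picture the gripper hid the standby key. The top picture shows it unchanged, and the tool never went near it.

**Disagreement:** The reported TCP height was about 24 mm lower than the real fingertip when shut. Contact with all three keys came 24 mm below their known heights, and the scene pictures showed the tip that much too high. I relied on the contact force and the pictures for depth rather than on the reported height. Sideways, the tip matched the keys to within about 3 mm.

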